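# Park a cylinder liner at the top of the drain gutter

## Task

Park the brass cylinder liner at the high end of the sloped drain gutter so that it cannot roll back down. First push the swing stop by its knob until it lies fully closed across the high end of the gutter; then, with the fingertips behind the liner, push it up the gutter, over the sprung check dog in the floor, until it is at the stop and the dog has sprung up behind it, and take the hand away. Only push, gently: do not lift the liner out of the gutter, and leave the other things on the bench where they are.

Things in the scene. Friction and masses are not known exactly. Their poses are not given: they have to be found in the camera images.
- gutter_floor (a point): Steel gutter, 350 mm long, sloping up at 8 degrees, fixed on two feet; low end over a black tub. Point: on the floor's centre line at the two low-end lugs (14 mm high), 85 mm above the bench. Axes: x up the slope, roughly to the robot's left; y across, towards the robot; z square off the floor. Floor x = -50 to 300 mm, z = 0; inside y = -35 to 35 mm; side walls 10 mm high, 3 mm thick.
- park_seat (a point): Where the liner's centre is to end, give or take a few mm up or down the slope: on the gutter's centre line, 231.5 mm up the slope from gutter_floor and 28 mm off the floor (same axes as gutter_floor). The liner's centre is 3.5 mm further up when it touches the closed stop and about 3.5 mm further down when it has rolled back onto the raised dog.
- liner_centre (a point): Centre of the loose brass cylinder liner, a tube with two thin dark seal rings near one end: 56 mm outside diameter, 64 mm long, about 0.3 kg. It lies across the gutter, axis along the gutter's y, against the low-end lugs (centre 24 mm up the slope from them, 28 mm off the floor). Smooth; it rolls freely, and back down the slope when let go. Its x and z axes turn as it rolls.
- check_dog (a joint): Angle (rad) of the check dog, a dark sprung pawl 13 mm wide in a slot in the middle of the floor: 0 = raised, grows as it is pressed down, 0.35 = flush with the floor. Its low side is a ramp over which the liner rolls upslope (about 1 N presses it down); it springs up behind the liner and stops it rolling back.
- dog_tip (a point): Tip of the check dog: raised, it is 9 mm above the gutter's floor on the centre line and 207.5 mm up the slope from gutter_floor.
- swing_stop (a joint): Angle (rad) of the swing stop, a flat steel bar 10 mm thick, 18 to 32 mm above the gutter's floor: 0 = closed, across the gutter against a rest (its downslope face 263 mm up the slope); 1.57 = pointing down the slope along the near wall; more = swung outward to the robot's side. Starts open at 1.65 to 2.0. Stays where left; about 0.5 N at the knob turns it.
- stop_pivot (a point): Pivot of the swing stop, outside the near wall: 268 mm up the slope from gutter_floor, at its y = 49 mm, 25 mm above the floor's level (same axes as gutter_floor). At angle a the knob is at x = -95 sin(a), y = -95 cos(a) mm from here. The pivot's pin stands up to 38 mm above the floor's level.
- stop_knob (a point): Middle of the black upright knob near the free end of the swing stop: a round post 13 mm in diameter, 30 mm high, from 34 to 64 mm above the level of the gutter's floor (this point at 49), 95 mm from the pivot. Once closed it stands beyond the far wall; a rest lug, 28 mm high, is close behind it on the upslope side.
- piston: Bystander on the bench, not to be disturbed: white brew piston with a seal, 57 mm across, 55 tall; origin at its underside.
- burr: Bystander on the bench, not to be disturbed: flat steel grinder burr ring, 58 mm across, 14 thick; origin at its underside.
- valve: Bystander on the bench, not to be disturbed: small brass elbow valve, 26x49x46 mm; origin at its underside.
- grease_tube: Bystander on the bench, not to be disturbed: white grease tube with a red cap, 42x122x28 mm; origin at its underside.
- hex_key: Bystander on the bench, not to be disturbed: black hex key, 32x79x9 mm; origin at its underside.
There are look-alikes about, which are no part of the job. Of the things that look like the part that bears liner_centre, the smallest one is meant.

How it is judged (in metres and radians):
On the way, in this order (a step that is already met when the one before it is completed fails the run):
1. the swing stop is closed across the gutter while the liner is still below the dog (value of joint swing_stop below 0.12 rad and x of liner_centre in the frame of gutter_floor below 0.17 m), for 0.2 s.
2. the liner has been pushed past the check dog and the dog has sprung up behind it (x of liner_centre in the frame of gutter_floor between 0.2235 and 0.2405 m and z of liner_centre in the frame of gutter_floor between 0.024 and 0.032 m and value of joint check_dog below 0.08 rad and value of joint swing_stop below 0.12 rad), for 0.2 s.
At the end, for the whole second after the job is handed in: The liner lies at rest on the gutter floor between the raised dog and the closed swing stop (its centre 223.5 to 240.5 mm up the gutter and 24 to 32 mm off the floor), dog within 0.08 rad of fully raised, stop within 0.12 rad of fully closed (all of step 2 and linear speed of liner below 0.02 m/s); the robot touches nothing.
It fails at once if the liner is lifted more than 10 mm off the gutter's floor (z of liner_centre in the frame of gutter_floor above 0.0385 m).
It fails at once if the liner falls out of the gutter (z of liner_centre in the frame of gutter_floor below 0.012 m or x of liner_centre in the frame of gutter_floor below -0.01 m or x of liner_centre in the frame of gutter_floor above 0.275 m).
It fails at once if the liner is squeezed or rammed (more than 40 N) (contact force between the fingers and liner above 40 N).
It fails at once if another thing on the bench is moved by more than 20 mm (distance of any of piston, burr, valve, grease_tube, hex_key from where it was at the start of the episode above 0.02 m).
It also fails if it takes over 54 s, if anything falls off the work surface, if the arm or the gripper's body presses on something with over 40 N, if the wrist force passes 120 N, or if a joint passes its speed limit or range.

## Robot

A 6-joint arm with a two-finger parallel gripper is mounted at the origin on a cart in front of the work surface, level with it; the furniture and walls round the work are solid. World frame = base frame: x ahead of the robot, y to its left, z up, the work surface at z = 0. Lengths are in mm, angles in degrees, forces in N, time in s.
With the tool pointing down it reaches from about 350 to 850 mm from the base axis. Payload 8.1 kg.
Tool frame: the origin (TCP) lies midway between the tips of the shut fingers; the grasp point (between the pads) lies 19 mm behind it; z points along the fingers, y is the line along which they close (so a half turn about z gives the same grasp; the last joint's range is limited). The gripper opens to 85 mm and grips with 20 to 120 N. Pads are 22 mm wide; open, the fingers measure 114 mm over their backs; the gripper's body (76 mm by 85 mm) begins 54 mm behind the grasp point. The pads swing forward as they close: fully open they stand 13 mm farther back than shut.
Start: joints at [61.341, 7.471, 85.268, -0, 87.261, -4.893], TCP at [241.784, 549.132, 231.292] pointing down, gripper open.
Joint ranges: [-169.43, 169.43], [-51.17, 129.36], [1.28, 143.12], [-76.62, 256.62], [0, 156.53], [-152.29, 152.29]. Speed limits (degrees/s): [136.94, 136.94, 159.86, 180, 180, 180].

## Interface

Orientations are given as [roll, pitch, yaw] about the fixed x, y, z axes, in that order (R = Rz(yaw) Ry(pitch) Rx(roll)).
In Python, from bench import r gives the robot as it stands. The module is installed in compiled form; this text tells all that it offers.
- The arm moves only by the tool jog_arm, never from a script. Its argument "rows" is a list of rows, each a list of 2 entries, a list of its own where there are three numbers: the shift along the tool's x, y, z in mm, then the turn, a rotation vector about the tool's x, y, z in rad. A call has 1 to 10 rows; each row is the pose to reach, as a shift and turn from the pose commanded when the call began, along the tool's axes at that moment; what a row does not reach only later rows make up. A row lasts 1/10 s, in which the tool goes at most 50 mm and 8.59 degrees, less where a joint would pass 70% of its speed; a pose out of reach is approached as far as the arm can. A call with a gripper value outside its range is refused whole. "grip" is the finger opening in mm, from 0 to 85.4, set as the call begins (left out, the last holds). The fingers move at their own pace and stop on an object; "force" is the grip in N (left out, the last holds). Time passes only in rows, so rows that repeat a pose let the fingers close. It gives the time, the measured TCP pose, the force, the opening and the grip force at its end, in the units of the state.
- r.sense(): the state, without advancing time (a new reading comes with each control period).
- r.snapshot(name): name is "scene" or "top" or "wrist"; returns (picture, depth): 384x512x3 uint8, blue, green, red; 384x512 float32, mm along the optical axis (not along the pixel's ray), 0 where there is no reading.
- r.camera_params(name): a dict with "fx", "fy", "cx", "cy" (pixels), "pose" (4x4, takes a point from camera to world coordinates); the wrist camera has in their place "tool_from_camera" (4x4, takes a point from camera to tool coordinates, whose origin is the TCP and whose axes are the flange's). Camera axes: x right, y down, z forward; pixel columns grow to the right and rows downward; lengths in mm; the calibration is good to about 2 mm. A picture is of the moment at which its call begins: read the wrist's pose just before it. camera_params takes no time and is no camera call.
- r.hand_in(): hands the job in; it is judged then, once.
The state is a dict: "time": time; "joint_pos": joint angles; "qd": joint speeds; "joint_efforts": joint torques, N m; "tool_pos": TCP position; "tcp_rot": TCP orientation; "ft_force": force on the tool from outside, world axes, zero at the start; "wrist_torque": the same for the moment, N m; "finger_gap": finger opening in mm; "grip_force": force on a finger pad.
Only numpy, scipy, OpenCV 4.12 (cv2) and the standard library are available. Lean on these libraries where they do the work, as an engineer would, in place of code of your own. Each camera call takes 0.05 s, during which the arm holds its last target. There are 200 camera calls.

## Working session

There is one attempt and no reset: what is moved stays moved. The work goes in short steps, Python scripts to look and compute and a tool call to move; the robot and the scene stay as the last step left them, time stands still between calls to the robot, and variables do not carry over. Pictures are saved under pics/ and viewed, at most 11 in all, crops included, and the job is handed in when it is done.

Besides the shell and the picture viewer there is one more tool, called after "Call:" as name(argument=value, ...) on one line, values as JSON. jog_arm: Moves the arm, as the interface text tells. Its arguments: {"type":"object","properties":{"rows":{"type":"array"},"grip":{"type":"number"},"force":{"type":"number"}},"required":["rows"]}

```bash
mkdir -p pics
cat > h.py <<'E'
import numpy as np, cv2
from bench import r
def cloud(n):
    im,d=r.snapshot(n); c=r.camera_params(n)
    v,u=np.mgrid[:384,:512]
    P=np.stack([(u-c['cx'])/c['fx']*d,(v-c['cy'])/c['fy']*d,d],-1)
    T=c['pose']; T=np.array(T)
    return im,d,P@T[:3,:3].T+T[:3,3]
E
python3 - <<'E'
from h import *
s=r.sense();print(s['tool_pos'],s['tcp_rot'],s['finger_gap'],s['time'])
for n in('scene','top'):
    im,d,W=cloud(n);cv2.imwrite(f'pics/{n}.png',cv2.resize(im,(800,600)));np.savez(f'{n}.npz',im=im,W=W,d=d)
E
```

```text
[241.51097779 548.63348068 230.2324118 ] [-1.79892717e+02 -1.03312885e-02  1.56232525e+02] 85.00133893436676 0.0
```

View pics/scene.png

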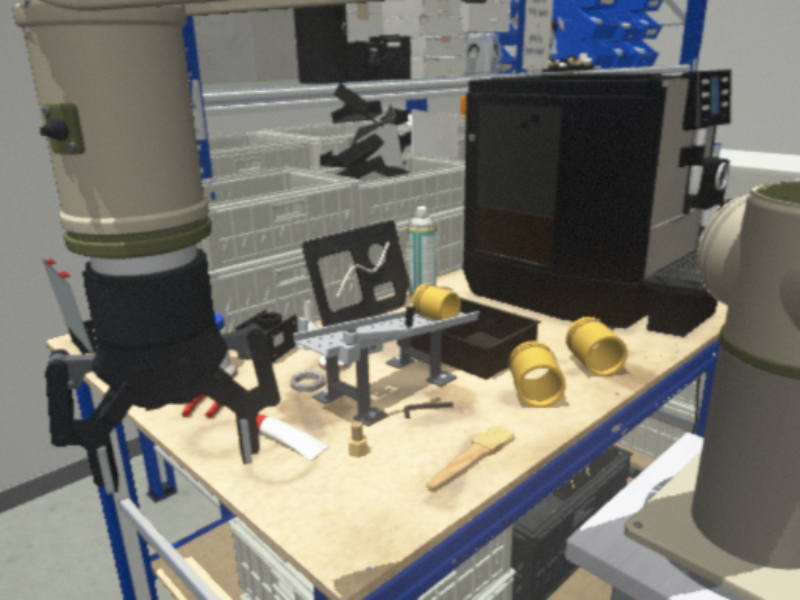

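View pics/top.png

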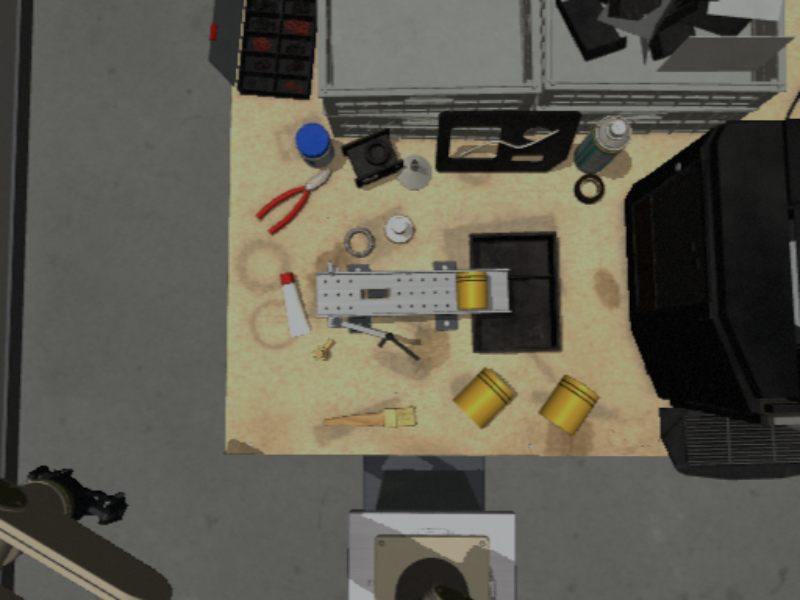

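The top view shows the gutter from (510,290, low end) to (318,290, high end), with the liner at (472,291). The dog slot is at (375,293). The stop's pivot is at about (335,322), and its bar is swung out to the knob at about (390,338). Next I'll fit the gutter frame.

Run:
```python
from h import *
z=np.load('top.npz');W=z['W'];im=z['im']
s=512/800
# floor plane from the pixel box between dog & liner, left of
m=np.zeros((384,512),bool);m[int(278*s):int(306*s),int(395*s):int(445*s)]=1;m[int(278*s):int(306*s),int(325*s):int(355*s)]=1
p=W[m];A=np.c_[p[:,:2],np.ones(len(p))];
k=np.ones(len(p),bool)
for _ in range(5):
    c=np.linalg.lstsq(A[k],p[k,2],rcond=None)[0];e=p[:,2]-A@c;k=abs(e)<4
print('plane',c,k.mean(),e[k].std(),'slope deg',np.degrees(np.arctan(np.hypot(*c[:2]))))
# gutter region = points within -3..+14 mm above plane, in box
b=np.zeros_like(m);b[int(255*s):int(335*s),int(305*s):int(520*s)]=1
h=W[...,2]-(W[...,:2]@c[:2]+c[2])
g=b&(h>-6)&(h<16)
q=W[g];pts=q[:,:2].astype(np.float32);print(cv2.minAreaRect(pts))
# liner pixels
hsv=cv2.cvtColor(im,cv2.COLOR_BGR2HSV)
l=b&(h>20)&(W[...,0]>0)&(np.arange(512)[None]>450*s)
L=W[l];print('liner',L.mean(0),L.min(0),L.max(0),h[l].max())
t=L[h[l]>53];print('top line',t.mean(0),len(t))
# knob / bar
b2=np.zeros_like(m);b2[int(305*s):int(365*s),int(320*s):int(430*s)]=1
kk=b2&(h>15);K=W[kk];hh=h[kk];vu=np.argwhere(kk)
print('bar n',len(K))
for lo,hi in((18,29),(29,34),(34,45),(45,56),(56,70)):
    a=(hh>=lo)&(hh<hi)
    if a.any():print(lo,hi,a.sum(),K[a].mean(0),K[a].min(0),K[a].max(0),vu[a].mean(0))
crop=im[int(240*s):int(380*s),int(300*s):int(520*s)];cv2.imwrite('pics/crop.png',cv2.resize(crop,None,fx=5.6,fy=5.6,interpolation=cv2.INTER_CUBIC))
```

```text
plane [-8.05239441e-02  1.36783263e-01  1.43606067e+02] 0.818082788671024 2.052327323791384 slope deg 9.019058922042277
((559.7240600585938, 34.96978759765625), (110.28765869140625, 349.1310119628906), 2.0055367946624756)
liner [564.34873728 -63.99366121 160.6471362 ] [464.57123888 -95.60898717 110.61552475] [ 598.04006964   43.18031911 1468.8495596 ] 1356.7462557897586
top line [566.57564005 -65.50310331 200.94136343] 186
bar n 191
18 29 98 [496.38533227 128.6671598  147.01283932] [480.91120939  85.95633766 136.23881684] [518.62744054 178.23659786 154.17797196] [210.26530612 230.29591837]
29 34 43 [503.01449941 146.30416505 153.90408031] [478.16973262  82.89516116 146.75060775] [518.55011555 180.69240231 158.67705586] [207.74418605 223.6744186 ]
34 45 16 [504.79989587 157.47131221 160.5124313 ] [483.4992708  85.4151504 152.0712999] [515.48170865 177.57054095 163.7046282 ] [207.    219.375]
45 56 7 [481.79747047  76.51221306 169.0517657 ] [477.9317253   71.55157769 165.51029773] [486.00734899  79.69142946 171.39779013] [215.57142857 249.14285714]
56 70 13 [484.48865809  77.19131401 174.06933199] [477.92478411  71.39320998 171.38923252] [488.6535347   82.18743879 178.17318188] [214.53846154 248.84615385]
```

View pics/crop.png

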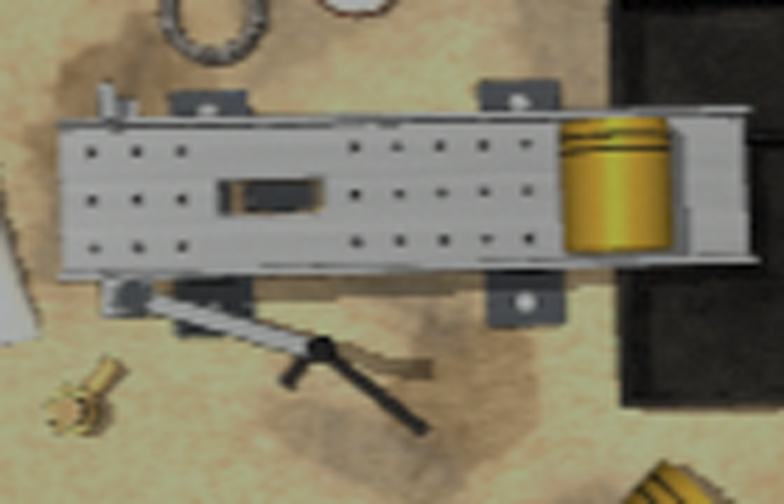

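The crop shows the gutter's outer wall corners at (60,122), (748,108), (60,278) and (757,262). The knob top is at (320,347) and the pivot at (130,295). I'll fit the gutter pose by projecting the known model.

```bash
cat >> h.py <<'E'
def Tg(p):
    a=np.radians(8);c,s=np.cos(p[2]),np.sin(p[2])
    X=np.array([c*np.cos(a),s*np.cos(a),np.sin(a)]);Y=np.array([-s,c,0]);
    T=np.eye(4);T[:3,0]=X;T[:3,1]=Y;T[:3,2]=np.cross(X,Y);T[:3,3]=[p[0],p[1],85];return T
def knob(a,z=49): return np.array([268-95*np.sin(a),49-95*np.cos(a),z])
E
python3 - <<'E'
from h import *
from scipy.optimize import least_squares
c=r.camera_params('top');M=np.linalg.inv(np.array(c['pose']))
def proj(T,g):
    w=T@np.r_[g,1];q=M@w;return np.array([c['fx']*q[0]/q[2]+c['cx'],c['fy']*q[1]/q[2]+c['cy']])
px=lambda x,y:np.array([192+(x+.5)/5.6-.5,153+(y+.5)/5.6-.5])
obs=[((300,-38,10),(60,122)),((-50,-38,10),(748,108)),((300,38,10),(60,278)),((-50,38,10),(757,262)),((268,49,38),(130,293))]
def f(p):
    T=Tg(p);R=[proj(T,g)-px(*o) for g,o in obs]
    R.append(proj(T,knob(p[3],64))-px(320,347));return np.concatenate(R)
s=least_squares(f,[560,-90,np.pi/2,1.8]);print(s.x,np.degrees(s.x[2]));print(s.fun.reshape(-1,2).round(2))
T=Tg(s.x);np.savez('fit.npz',T=T,a=s.x[3])
W=lambda *g:(T@np.r_[g,1])[:3].round(1)
print('liner top pred',W(24,0,28)+[0,0,28],'liner',W(24,0,28),'knob top',W(*knob(s.x[3],64)))
print('px/mm',c['fx']/1500)
print(T.round(4), 'seat',W(231.5,0,28))
E
```

```text
[567.48476342 -88.50345699   1.60354103   1.88205388] 91.87613324878706
[[-0.2   0.  ]
 [-0.18  0.56]
 [ 0.41 -0.46]
 [-0.79 -0.45]
 [ 0.06  0.17]
 [ 0.65  0.19]]
liner top pred [566.8 -68.6 144.1] liner [566.8 -68.6 116.1] knob top [484.   75.8 173.1]
px/mm 0.32224298744400603
[[-3.240000e-02 -9.995000e-01  4.600000e-03  5.674848e+02]
 [ 9.897000e-01 -3.270000e-02 -1.391000e-01 -8.850350e+01]
 [ 1.392000e-01  0.000000e+00  9.903000e-01  8.500000e+01]
 [ 0.000000e+00  0.000000e+00  0.000000e+00  1.000000e+00]] seat [560.1 136.7 144.9]
```

```bash
cat >> h.py <<'E'
from scipy.spatial.transform import Rotation as Ro
def goal(g,yaw=91.9):
    """TCP target in gutter coords, tool down -> shift, rotvec in tool axes"""
    T=np.load('fit.npz')['T'];w=(T@np.r_[g,1])[:3];s=r.sense()
    R=Ro.from_euler('xyz',s['tcp_rot'],degrees=True);R2=Ro.from_euler('xyz',[180,0,yaw],degrees=True)
    print('g',g,'world',w.round(1),'shift',R.inv().apply(w-s['tool_pos']).round(1),'rot',(R.inv()*R2).as_rotvec().round(3))
def where():
    T=np.load('fit.npz')['T'];s=r.sense();print('t',s['time'],'tcp_g',(np.linalg.inv(T)@np.r_[s['tool_pos'],1])[:3].round(1),'rot',s['tcp_rot'].round(2),'F',s['ft_force'].round(2))
E
python3 -c "
from h import *
goal([178,120,100]);where()"
```

```text
g [178, 120, 100] world [442.2  69.8 208.8] shift [-376.7 -357.3   22.1] rot [-2.000e-03  1.000e-03  1.123e+00]
t 0.1 tcp_g [661.5 304.9  53.8] rot [-1.7990e+02 -1.0000e-02  1.5624e+02] F [0.08 0.47 0.78]
```

Call:
jog_arm(rows=[[[-18,-18,0],[0,0,0.06]],[[-50,-48,0],[0,0,0.18]],[[-82,-78,0],[0,0,0.3]],[[-114,-108,0],[0,0,0.42]],[[-146,-138,0],[0,0,0.54]],[[-178,-168,5],[0,0,0.66]],[[-210,-198,10],[0,0,0.78]],[[-242,-228,15],[0,0,0.9]],[[-274,-258,20],[0,0,1.02]],[[-306,-288,22],[0,0,1.123]]], grip=0)

```text
time: 1.1
tool_pos: [405.6, 160.4, 208.5]
tcp_rot: [-180.0, 0.0, 91.6]
ft_force: [0.9, -0.1, 0.6]
finger_gap: 0.3
grip_force: 0.0
```

```bash
python3 -c "
from h import *
where();goal([178,125,43]);goal([178,103,43])"
```

```text
t 1.1 tcp_g [268.8 153.6  86.9] rot [-1.7995e+02  1.0000e-02  9.1620e+01] F [ 0.93 -0.12  0.57]
g [178, 125, 43] world [437.   77.6 152.4] shift [-83.7  29.   56.1] rot [-0.001  0.    -0.005]
g [178, 103, 43] world [459.   78.3 152.4] shift [-83.6  51.   56.1] rot [-0.001  0.    -0.005]
```

Call:
jog_arm(rows=[[[-30,10,5],[0,0,0]],[[-60,20,20],[0,0,0]],[[-84,29,40],[0,0,0]],[[-84,29,56],[0,0,0]],[[-84,29,56],[0,0,0]],[[-84,29,56],[0,0,0]]])

```text
time: 1.7
tool_pos: [437.1, 79.3, 153.2]
tcp_rot: [-179.9, -0.0, 91.9]
ft_force: [0.8, 1.0, 0.1]
finger_gap: 0.1
grip_force: 0.0
```

```bash
python3 -c "
from h import *
where();im,d=r.snapshot('wrist');cv2.imwrite('pics/w1.png',im)
im,d=r.snapshot('scene');cv2.imwrite('pics/s1.png',cv2.resize(im[170:290,170:330],(800,600)))"
```

```text
t 1.7 tcp_g [179.8 124.8  43.6] rot [-1.7993e+02 -1.0000e-02  9.1890e+01] F [0.83 0.97 0.12]
```

View pics/w1.png

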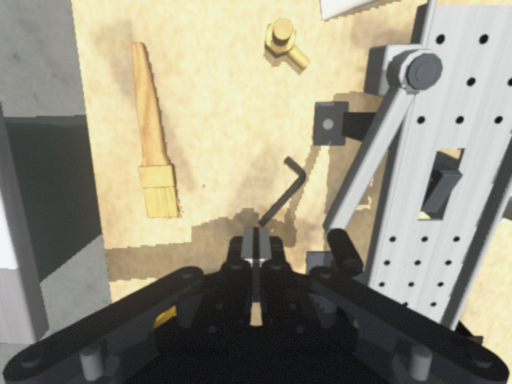

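The wrist view shows the shut fingertips at (257,240) with the knob beside them at (343,250), at the same position along the slope. The hex key on the bench is well below. I'll plan the push arc from here.

```bash
cat >> h.py <<'E'
def arc(angs,zt=43):
    T=np.load('fit.npz')['T'];s=r.sense();R=Ro.from_euler('xyz',s['tcp_rot'],degrees=True)
    for a in angs:
        k=knob(a,zt);n=np.array([np.cos(a),-np.sin(a),0]);w=np.interp(a,[1,1.6],[1,0]);v=np.interp(a,[0,.6],[.4,1])
        g=k-6.5*n-np.array([11*w,-7*v,0]);W=(T@np.r_[g,1])[:3]
        print(round(a,2),g.round(1),R.inv().apply(W-s['tool_pos']).round(1))
E
python3 -c "
from h import *
arc([1.9,1.8,1.7,1.6,1.5,1.4,1.3,1.2,1.1,1,.9,.8,.7,.6,.5,.4,.3,.2,.1,0])"
```

```text
1.9 [180.2  92.9  43. ] [ 0.  31.1  1.7]
1.8 [177.   83.9  43. ] [-3.2 40.   2.2]
1.7 [174.6  74.7  43. ] [-5.5 49.3  2.5]
1.6 [173.2  65.3  43. ] [-6.9 58.7  2.7]
1.5 [170.9  55.8  43. ] [-9.2 68.2  3.1]
1.4 [169.6  46.3  43. ] [-10.5  77.7   3.3]
1.3 [169.2  36.9  43. ] [-10.9  87.1   3.3]
1.2 [169.8  27.6  43. ] [-10.4  96.3   3.3]
1.1 [171.2  18.7  43. ] [ -9.  105.2   3.1]
1 [173.5  10.1  43. ] [ -6.7 113.8   2.8]
0.9 [178.5   2.   43. ] [ -1.7 121.9   2.1]
0.8 [184.3  -5.5  43. ] [  4.  129.5   1.3]
0.7 [190.8 -12.5  43. ] [ 10.4 136.4   0.4]
0.6 [198.  -18.7  43. ] [ 17.5 142.7  -0.6]
0.5 [205.8 -25.   43. ] [ 25.2 148.9  -1.7]
0.4 [214.  -30.4  43. ] [ 33.4 154.4  -2.8]
0.3 [222.7 -34.9  43. ] [ 42.  158.9  -4. ]
0.2 [231.8 -38.6  43. ] [ 50.9 162.6  -5.3]
0.1 [241.  -41.4  43. ] [ 60.1 165.4  -6.6]
0 [250.5 -43.2  43. ] [ 69.5 167.2  -7.9]
```

Call:
jog_arm(rows=[[[0,12,1],[0,0,0]],[[0,24,1.5],[0,0,0]],[[-1,34,2],[0,0,0]],[[-3,40,2.2],[0,0,0]],[[-5.5,49,2.5],[0,0,0]],[[-7,59,2.7],[0,0,0]],[[-9,68,3],[0,0,0]],[[-10.5,78,3.3],[0,0,0]],[[-11,87,3.3],[0,0,0]],[[-10.5,96,3.3],[0,0,0]]])

```text
time: 2.8
tool_pos: [534.5, 71.8, 149.9]
tcp_rot: [-180.0, 0.0, 91.9]
ft_force: [-1.9, -0.2, -0.4]
finger_gap: 0.2
grip_force: 0.3
```

```bash
python3 -c "
from h import *
where();im,d=r.snapshot('wrist');cv2.imwrite('pics/w2.png',im)
arc([1.1,1,.9,.8,.7,.6,.5,.4,.3,.2])"
```

```text
t 2.8 tcp_g [168.7  27.7  41.8] rot [-179.98    0.     91.88] F [-1.93 -0.16 -0.43]
1.1 [171.2  18.7  43. ] [ 2.3  7.9 -1.3]
1 [173.5  10.1  43. ] [ 4.6 16.5 -1.7]
0.9 [178.5   2.   43. ] [ 9.5 24.6 -2.3]
0.8 [184.3  -5.5  43. ] [15.2 32.1 -3.1]
0.7 [190.8 -12.5  43. ] [21.7 39.1 -4. ]
0.6 [198.  -18.7  43. ] [28.8 45.4 -5. ]
0.5 [205.8 -25.   43. ] [36.5 51.6 -6.1]
0.4 [214.  -30.4  43. ] [44.7 57.  -7.3]
0.3 [222.7 -34.9  43. ] [53.3 61.6 -8.5]
0.2 [231.8 -38.6  43. ] [62.2 65.2 -9.7]
```

View pics/w2.png

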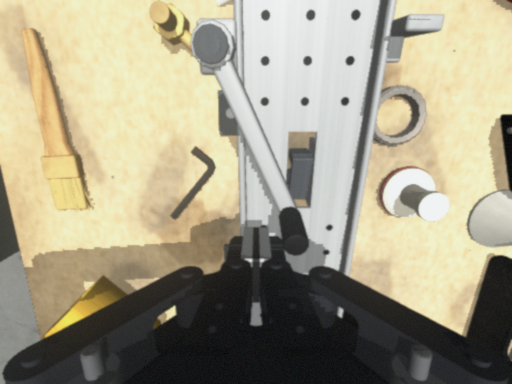

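The bar has swung over the gutter, with the knob at (292,230) just off the fingertips' leading corner. I'll continue along the arc.

Call:
jog_arm(rows=[[[2,8,-1],[0,0,0]],[[4.5,16.5,-1.5],[0,0,0]],[[9.5,24.5,-2],[0,0,0]],[[15,32,-3],[0,0,0]],[[21.5,39,-4],[0,0,0]],[[29,45,-5],[0,0,0]],[[36.5,51.5,-6],[0,0,0]],[[44.5,57,-7],[0,0,0]],[[53,61.5,-8],[0,0,0]],[[57,63,-8.5],[0,0,0]]])

```text
time: 3.85
tool_pos: [595.2, 132.1, 158.6]
tcp_rot: [180.0, -0.0, 91.9]
ft_force: [-1.0, -0.3, 0.7]
finger_gap: -0.4
grip_force: 0.5
```

```bash
python3 -c "
from h import *
where();im,d=r.snapshot('wrist');cv2.imwrite('pics/w3.png',im)
arc([.2,.15,.1,.05,0])"
```

```text
t 3.85 tcp_g [227.7 -34.9  42.3] rot [ 1.800e+02 -1.000e-02  9.193e+01] F [-1.02 -0.3   0.71]
0.2 [231.8 -38.6  43. ] [ 3.7  3.7 -1.2]
0.15 [236.4 -40.1  43. ] [ 8.3  5.2 -1.9]
0.1 [241.  -41.4  43. ] [12.9  6.4 -2.5]
0.05 [245.8 -42.4  43. ] [17.6  7.5 -3.2]
0 [250.5 -43.2  43. ] [22.3  8.3 -3.8]
```

View pics/w3.png

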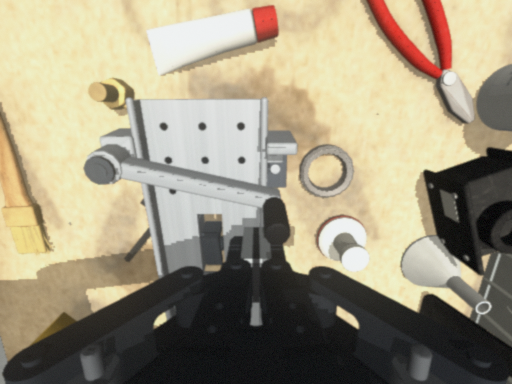

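The stop is nearly closed, with the knob at (276,215) and the rest lug at (282,145). I'll finish slowly and watch the force.

Call:
jog_arm(rows=[[[4,4,-1],[0,0,0]],[[8,7,-2],[0,0,0]],[[12,9,-2.5],[0,0,0]],[[15,10,-3],[0,0,0]],[[17,11,-3],[0,0,0]],[[18,11,-3],[0,0,0]],[[18,11,-3],[0,0,0]]])

```text
time: 4.6
tool_pos: [605.4, 149.5, 161.6]
tcp_rot: [180.0, -0.0, 91.9]
ft_force: [-0.8, -0.3, 0.6]
finger_gap: -0.2
grip_force: 0.1
```

Run:
```python
from h import *
where();im,d,W=cloud('top')
T=np.load('fit.npz')['T'];G=(W-T[:3,3])@T[:3,:3]
m=(G[...,0]>200)&(G[...,0]<285)&(G[...,2]>20)&(G[...,2]<40)&(G[...,1]>-30)&(G[...,1]<35)
P=G[m];print(len(P),np.polyfit(P[:,1],P[:,0],1),P.mean(0))
```

```text
t 4.6 tcp_g [244.9 -45.7  42.9] rot [ 1.7999e+02 -1.0000e-02  9.1900e+01] F [-0.8  -0.33  0.61]
67 [-2.03540970e-02  2.68734076e+02] [268.50328659  11.33871252  31.06449817]
```

Call:
jog_arm(rows=[[[1,0,0],[0,0,0]],[[2,0,0],[0,0,0]],[[2,0,0],[0,0,0]]])

```text
time: 4.95
tool_pos: [605.3, 151.3, 161.6]
tcp_rot: [180.0, -0.0, 91.9]
ft_force: [-0.5, -1.6, 0.1]
finger_gap: 0.1
grip_force: 0.3
```

Call:
jog_arm(rows=[[[1,0,0],[0,0,0]],[[2,0,0],[0,0,0]],[[2,0,0],[0,0,0]]])

```text
time: 5.25
tool_pos: [605.3, 153.1, 161.5]
tcp_rot: [180.0, 0.0, 91.9]
ft_force: [-0.3, -2.6, 1.9]
finger_gap: -0.1
grip_force: 1.1
```

Call:
jog_arm(rows=[[[1,0,0],[0,0,0]],[[1,0,0],[0,0,0]]])

```text
time: 5.45
tool_pos: [605.3, 153.4, 161.6]
tcp_rot: [180.0, 0.1, 91.9]
ft_force: [1.0, -4.8, 1.2]
finger_gap: 0.2
grip_force: 2.9
```

Call:
jog_arm(rows=[[[1,0,0],[0,0,0]],[[1,0,0],[0,0,0]]])

```text
time: 5.65
tool_pos: [605.3, 153.6, 161.5]
tcp_rot: [-180.0, 0.2, 91.8]
ft_force: [0.4, -8.8, 2.6]
finger_gap: -0.0
grip_force: 4.6
```

Call:
jog_arm(rows=[[[1,0,0],[0,0,0]],[[1,0,0],[0,0,0]]])

```text
time: 5.85
tool_pos: [605.3, 153.7, 161.6]
tcp_rot: [-180.0, 0.2, 91.8]
ft_force: [-0.0, -12.4, 1.9]
finger_gap: -0.2
grip_force: 6.3
```

The stop is closed: 12 N at the knob and no further movement. I'll retreat and go round behind the liner.

Call:
jog_arm(rows=[[[-8,0,0],[0,0,0]],[[-20,-4,-2],[0,0,0]],[[-30,-10,-25],[0,0,0]],[[-40,-20,-45],[0,0,0]],[[-75,-30,-50],[0,0,0]],[[-115,-35,-50],[0,0,0]],[[-155,-38,-50],[0,0,0]],[[-195,-38,-50],[0,0,0]],[[-235,-38,-45],[0,0,0]],[[-265,-38,-40],[0,0,0]]])

```text
time: 6.85
tool_pos: [575.4, -112.3, 201.8]
tcp_rot: [179.9, 0.0, 91.8]
ft_force: [-0.3, -0.5, -0.5]
finger_gap: 0.2
grip_force: 0.0
```

Run:
```python
from h import *
im,d,W=cloud('top')
T=np.load('fit.npz')['T'];G=(W-T[:3,3])@T[:3,:3]
m=(G[...,0]>200)&(G[...,0]<285)&(G[...,2]>20)&(G[...,2]<40)&(G[...,1]>-30)&(G[...,1]<35)
P=G[m];print(len(P),np.polyfit(P[:,1],P[:,0],1),P.mean(0))
m=(G[...,0]>200)&(G[...,0]<300)&(G[...,2]>55)&(G[...,2]<70)&(abs(G[...,1])<80)
print('knob',G[m].mean(0))
where();goal([-45,0,70]);goal([-45,0,20])
im,d=r.snapshot('wrist');cv2.imwrite('pics/w4.png',im)
```

```text
86 [-2.26566332e-02  2.69389187e+02] [269.32949151   2.6347791   31.07344304]
knob [269.12672587 -44.87334856  62.2589047 ]
t 6.9 tcp_g [-11.4  -6.4 118.3] rot [-1.7995e+02  1.1000e-01  9.1710e+01] F [-1.42 -2.23 -0.18]
g [-45, 0, 70] world [ 569.3 -142.8  148.1] shift [-26.4  -6.3  52.5] rot [-0.001  0.002 -0.003]
g [-45, 0, 20] world [ 569.  -135.8   98.5] shift [-19.4  -6.2 102. ] rot [-0.001  0.002 -0.003]
```

View pics/w4.png

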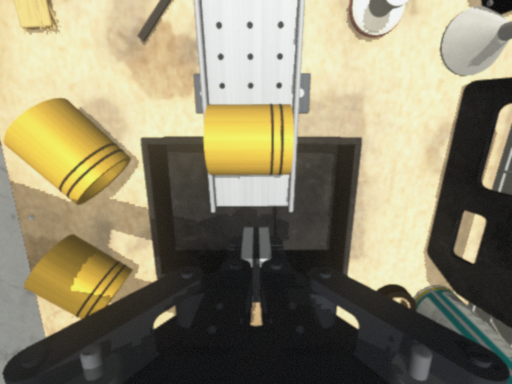

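The liner still rests at (248,140) against the lugs. The fingertips are at (257,240) on the low side, and the tub is below them. I'll descend behind the liner.

Call:
jog_arm(rows=[[[-14,-3,0],[0,0,0]],[[-28,-6,10],[0,0,0]],[[-30,-6,30],[0,0,0]],[[-30,-6,50],[0,0,0]],[[-26,-6,70],[0,0,0]],[[-22,-6,88],[0,0,0]],[[-20,-6,98],[0,0,0]],[[-20,-6,100],[0,0,0]],[[-20,-6,100],[0,0,0]]])

```text
time: 7.85
tool_pos: [570.5, -130.0, 101.6]
tcp_rot: [-180.0, 0.0, 91.9]
ft_force: [0.3, 0.1, 0.7]
finger_gap: -0.3
grip_force: 0.0
```

Run:
```python
from h import *
where()
for x in(-25,-15,100,150,170,190,200,207):goal([x,0,20])
im,d=r.snapshot('wrist');cv2.imwrite('pics/w5.png',im)
```

```text
t 7.85 tcp_g [-38.9  -1.7  22.2] rot [-180.      0.     91.92] F [0.32 0.1  0.75]
g [-25, 0, 20] world [ 568.4 -116.   101.3] shift [14.  -1.6  0.2] rot [-0.  0.  0.]
g [-15, 0, 20] world [ 568.1 -106.1  102.7] shift [23.9 -1.6 -1.2] rot [-0.  0.  0.]
g [100, 0, 20] world [564.3   7.7 118.7] shift [137.8  -1.6 -17.2] rot [-0.  0.  0.]
g [150, 0, 20] world [562.7  57.2 125.7] shift [187.3  -1.5 -24.1] rot [-0.  0.  0.]
g [170, 0, 20] world [562.1  77.  128.5] shift [207.1  -1.5 -26.9] rot [-0.  0.  0.]
g [190, 0, 20] world [561.4  96.8 131.2] shift [226.9  -1.5 -29.7] rot [-0.  0.  0.]
g [200, 0, 20] world [561.1 106.7 132.6] shift [236.8  -1.5 -31.1] rot [-0.  0.  0.]
g [207, 0, 20] world [560.9 113.6 133.6] shift [243.8  -1.5 -32.1] rot [-0.  0.  0.]
```

View pics/w5.png

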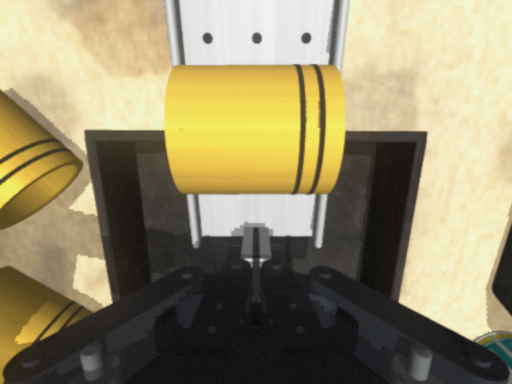

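The fingertips (257,240) are centred behind the liner (centre column 255), just above the gutter floor. I'll push up the slope.

Call:
jog_arm(rows=[[[6,-1.5,0],[0,0,0]],[[12,-1.5,0],[0,0,0]],[[17,-1.5,0],[0,0,0]],[[21,-1.5,-1],[0,0,0]],[[25,-1.5,-1.5],[0,0,0]],[[29,-1.5,-2],[0,0,0]],[[34,-1.5,-2.5],[0,0,0]],[[40,-1.5,-3.5],[0,0,0]],[[46,-1.5,-4.5],[0,0,0]],[[52,-1.5,-5],[0,0,0]]])

```text
time: 8.9
tool_pos: [567.3, -77.5, 106.6]
tcp_rot: [180.0, 0.0, 91.9]
ft_force: [-0.7, -2.0, 1.3]
finger_gap: 0.2
grip_force: 1.0
```

Call:
jog_arm(rows=[[[6,0,-1],[0,0,0]],[[13,0,-2],[0,0,0]],[[20,0,-3],[0,0,0]],[[27,0,-4],[0,0,0]],[[34,0,-5],[0,0,0]],[[41,0,-6],[0,0,0]],[[48,0,-7],[0,0,0]],[[55,0,-8],[0,0,0]],[[61,0,-9],[0,0,0]],[[65,0,-9.5],[0,0,0]]])

```text
time: 9.9
tool_pos: [565.1, -12.4, 116.1]
tcp_rot: [180.0, -0.0, 91.9]
ft_force: [0.2, -2.4, 1.3]
finger_gap: -0.2
grip_force: 1.1
```

Run:
```python
from h import *
where()
for x in(150,170,190,200,207):goal([x,0,20])
im,d=r.snapshot('wrist');cv2.imwrite('pics/w6.png',im)
```

```text
t 9.9 tcp_g [79.7 -0.1 20.2] rot [ 1.800e+02 -1.000e-02  9.191e+01] F [ 0.21 -2.42  1.29]
g [150, 0, 20] world [562.7  57.2 125.7] shift [69.6 -0.1 -9.6] rot [ 0. -0.  0.]
g [170, 0, 20] world [562.1  77.  128.5] shift [ 89.4  -0.1 -12.4] rot [ 0. -0.  0.]
g [190, 0, 20] world [561.4  96.8 131.2] shift [ 1.092e+02 -1.000e-01 -1.510e+01] rot [ 0. -0.  0.]
g [200, 0, 20] world [561.1 106.7 132.6] shift [ 1.191e+02 -1.000e-01 -1.650e+01] rot [ 0. -0.  0.]
g [207, 0, 20] world [560.9 113.6 133.6] shift [ 1.261e+02 -1.000e-01 -1.750e+01] rot [ 0. -0.  0.]
```

View pics/w6.png

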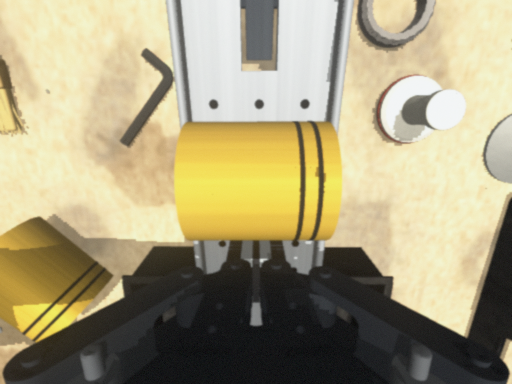

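The liner is squarely on the fingers at (258,180), with the dog slot ahead at (260,35). Continuing.

Call:
jog_arm(rows=[[[6,0,-1],[0,0,0]],[[13,0,-2],[0,0,0]],[[20,0,-3],[0,0,0]],[[27,0,-4],[0,0,0]],[[34,0,-5],[0,0,0]],[[41,0,-6],[0,0,0]],[[48,0,-7],[0,0,0]],[[55,0,-8],[0,0,0]],[[61,0,-8.5],[0,0,0]],[[66,0,-9],[0,0,0]]])

```text
time: 10.95
tool_pos: [563.1, 53.2, 125.2]
tcp_rot: [180.0, 0.0, 91.9]
ft_force: [-0.5, -4.1, 2.3]
finger_gap: 0.2
grip_force: 1.5
```

Call:
jog_arm(rows=[[[4,0,-0.5],[0,0,0]],[[8,0,-1],[0,0,0]],[[12,0,-1.5],[0,0,0]],[[16,0,-2],[0,0,0]],[[20,0,-3],[0,0,0]],[[24,0,-3.5],[0,0,0]],[[28,0,-4],[0,0,0]],[[32,0,-4.5],[0,0,0]],[[36,0,-5],[0,0,0]],[[40,0,-5.5],[0,0,0]]])

```text
time: 11.95
tool_pos: [561.5, 93.4, 130.4]
tcp_rot: [-180.0, -0.0, 91.9]
ft_force: [-0.2, -0.5, 0.0]
finger_gap: -0.5
grip_force: 0.4
```

Call:
jog_arm(rows=[[[2,0,-0.3],[0,0,0]],[[4,0,-0.5],[0,0,0]],[[4,0,-0.5],[0,0,0]]])

```text
time: 12.25
tool_pos: [561.5, 97.2, 131.0]
tcp_rot: [-180.0, -0.0, 91.9]
ft_force: [1.2, -1.1, 1.0]
finger_gap: 0.0
grip_force: 0.2
```

Run:
```python
from h import *
where()
im,d,W=cloud('top')
T=np.load('fit.npz')['T'];G=(W-T[:3,3])@T[:3,:3]
m=(G[...,0]>200)&(G[...,0]<260)&(G[...,2]>45)&(G[...,2]<60)&(abs(G[...,1])<28)
print('liner top pts',m.sum(),G[m].mean(0),np.percentile(G[m][:,2],90))
cv2.imwrite('pics/t2.png',cv2.resize(im[150:230,190:340],(800,427),interpolation=cv2.INTER_CUBIC))
```

```text
t 12.25 tcp_g [ 1.904e+02 -1.000e-01  1.970e+01] rot [-1.800e+02 -1.000e-02  9.191e+01] F [ 1.2  -1.13  1.  ]<stdin>:6: RuntimeWarning: Mean of empty slice.
  ret = um.true_divide(
Traceback (most recent call last):
IndexError: index -1 is out of bounds for axis 0 with size 0
```

The hand hides the liner from above, so I'll push on in small steps using force feedback.

Call:
jog_arm(rows=[[[1,0,0],[0,0,0]],[[2,0,-0.3],[0,0,0]],[[2,0,-0.3],[0,0,0]]])

```text
time: 12.6
tool_pos: [561.5, 98.8, 131.4]
tcp_rot: [180.0, -0.0, 91.9]
ft_force: [-0.3, -1.0, 0.3]
finger_gap: 0.0
grip_force: 0.7
```

Call:
jog_arm(rows=[[[1,0,0],[0,0,0]],[[2,0,-0.3],[0,0,0]],[[2,0,-0.3],[0,0,0]]])

```text
time: 12.9
tool_pos: [561.4, 101.0, 131.7]
tcp_rot: [180.0, -0.0, 91.9]
ft_force: [0.2, -0.7, 1.6]
finger_gap: 0.1
grip_force: 0.7
```

Call:
jog_arm(rows=[[[1,0,0],[0,0,0]],[[1,0,-0.2],[0,0,0]],[[1,0,-0.2],[0,0,0]]])

```text
time: 13.2
tool_pos: [561.4, 101.8, 131.7]
tcp_rot: [-180.0, 0.0, 91.9]
ft_force: [0.9, -1.2, 1.2]
finger_gap: -0.0
grip_force: 1.1
```

Still light contact. I'll check with the wrist view.

Run:
```python
from h import *
where();im,d=r.snapshot('wrist');c=r.camera_params('wrist');s=r.sense()
E=np.eye(4);E[:3,:3]=Ro.from_euler('xyz',s['tcp_rot'],degrees=True).as_matrix();E[:3,3]=s['tool_pos']
M=E@np.array(c['tool_from_camera']);v,u=np.mgrid[:384,:512]
P=np.stack([(u-c['cx'])/c['fx']*d,(v-c['cy'])/c['fy']*d,d],-1)@M[:3,:3].T+M[:3,3]
T=np.load('fit.npz')['T'];G=(P-T[:3,3])@T[:3,:3]
hsv=cv2.cvtColor(im,cv2.COLOR_BGR2HSV)
m=(hsv[...,0]>15)&(hsv[...,0]<32)&(hsv[...,1]>150)&(abs(G[...,1])<28)&(G[...,2]>30)&(G[...,2]<65)&(d>0)
g=G[m];from scipy.optimize import least_squares
f=least_squares(lambda p:np.hypot(g[:,0]-p[0],g[:,2]-p[1])-28,[230,28],loss='soft_l1');print(m.sum(),'liner centre',f.x,abs(f.fun).mean())
cv2.imwrite('pics/w7.png',im)
```

```text
t 13.2 tcp_g [ 1.95e+02 -1.00e-01  1.97e+01] rot [-180.      0.     91.89] F [ 0.87 -1.25  1.15]
15238 liner centre [235.62818875  28.01357045] 0.40805479987523896
```

View pics/w7.png

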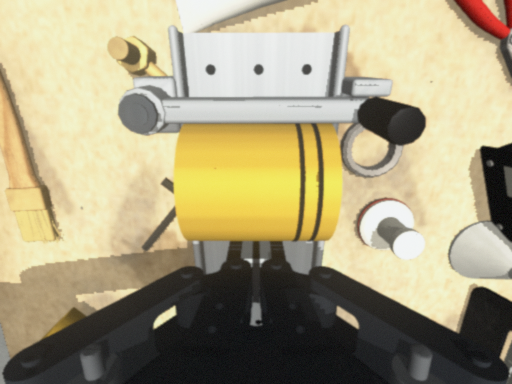

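The liner is at the closed stop: centre measured 235.6 mm up the slope and 28.0 off the floor. I'll back off gently and lift away.

Call:
jog_arm(rows=[[[-1,0,0],[0,0,0]],[[-2,0,0],[0,0,0]],[[-4,0,0],[0,0,0]],[[-6,0,0.5],[0,0,0]],[[-9,0,1],[0,0,0]],[[-15,0,1],[0,0,0]],[[-25,0,0],[0,0,0]],[[-40,0,-5],[0,0,0]],[[-50,0,-25],[0,0,0]],[[-55,0,-50],[0,0,0]]])

```text
time: 14.25
tool_pos: [562.2, 44.8, 181.4]
tcp_rot: [-179.8, 0.0, 91.8]
ft_force: [0.4, 1.0, 0.1]
finger_gap: 0.2
grip_force: 0.0
```

Call:
jog_arm(rows=[[[-15,-20,-40],[0,0,0]],[[-30,-60,-60],[0,0,0]],[[-45,-100,-60],[0,0,0]],[[-60,-120,-60],[0,0,0]],[[-60,-120,-60],[0,0,0]]])

```text
time: 14.75
tool_pos: [443.7, -19.4, 242.8]
tcp_rot: [179.9, 0.1, 91.8]
ft_force: [0.5, -0.1, -0.4]
finger_gap: -0.0
grip_force: 0.0
```

Run:
```python
from h import *
from scipy.optimize import least_squares
where();im,d,W=cloud('top')
T=np.load('fit.npz')['T'];G=(W-T[:3,3])@T[:3,:3]
hsv=cv2.cvtColor(im,cv2.COLOR_BGR2HSV)
m=(hsv[...,1]>120)&(abs(G[...,1])<28)&(G[...,2]>36)&(G[...,2]<65)&(G[...,0]>150)&(G[...,0]<290)
g=G[m];f=least_squares(lambda p:np.hypot(g[:,0]-p[0],g[:,2]-p[1])-28,[230,28],loss='soft_l1');print(m.sum(),f.x)
k=(G[...,0]>200)&(G[...,0]<300)&(G[...,2]>55)&(G[...,2]<70)&(G[...,1]<-36)&(G[...,1]>-60);print('knob',G[k].mean(0))
cv2.imwrite('pics/t3.png',cv2.resize(im[150:235,190:340],(800,453),interpolation=cv2.INTER_CUBIC))
```

```text
t 14.75 tcp_g [ 94.4 121.5 146.1] rot [1.7991e+02 7.0000e-02 9.1750e+01] F [ 0.54 -0.11 -0.42]
391 [228.49621031  27.96578332]
knob [269.14217256 -44.82590597  62.71586701]
```

View pics/t3.png

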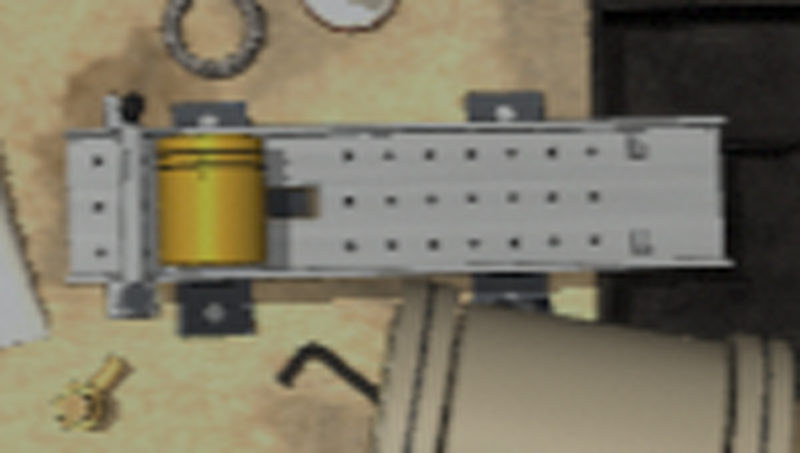

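The liner rests at 228.5 mm against the raised dog, with the stop closed across at column 130 and the hand clear. A short dwell, then I'll hand in.

Call:
jog_arm(rows=[[[0,0,0],[0,0,0]],[[0,0,0],[0,0,0]],[[0,0,0],[0,0,0]],[[0,0,0],[0,0,0]],[[0,0,0],[0,0,0]]])

```text
time: 15.3
tool_pos: [445.3, -16.8, 241.6]
tcp_rot: [-180.0, -0.0, 91.9]
ft_force: [-0.1, -0.1, -0.3]
finger_gap: -0.2
grip_force: 0.0
```

```bash
python3 -c "
from bench import r
print(r.hand_in())"
```

```text
the job is handed in; nothing more can be done
None
```

The job is handed in at about 15 s, with no verdict returned: the camera shows the liner resting against the dog 228.5 mm up the gutter, the stop closed and the hand clear.

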